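# Hold the yellow-capped tube rack over the contactless rack reader

### The arm

A 6-joint arm with a two-finger parallel gripper is mounted at the origin on the work surface. World frame = base frame: x ahead of the robot, y to its left, z up, the work surface at z = 0. Lengths are in mm, angles in degrees, forces in N, time in s.
With the tool pointing down it reaches from about 350 to 975 mm from the base axis. Payload 7.1 kg.
Tool frame: the origin (TCP) lies between the finger pads; the fingertips stand 25 mm ahead of it and the grasp point (between the pads) lies 6 mm ahead of it (manip.finger_overhang is the distance from the TCP to the fingertips, in mm); z points along the fingers, x is the direction in which the jaws open and shut, and the axes are right-handed (so a half turn about z gives the same grasp; the last joint's range is limited). The gripper opens to 88 mm and grips with 3 to 60 N. Pads are 20 mm wide; open, the fingers measure 115 mm over their backs; the gripper's body (75 mm by 178 mm) begins 61 mm behind the grasp point.
Start: joints at [-66.406, 24.242, 93.386, -0, 62.372, -1.089], TCP at [261.014, -567.871, 247.675] pointing down, gripper open.
Joint ranges: [-172.04, 172.04], [-51.8, 120.97], [4.93, 147.93], [-75.15, 255.16], [6.16, 154.13], [-145.62, 145.62]. Speed limits (degrees/s): [136.94, 136.94, 172.46, 180, 180, 180].

### API

Orientations are given as a 3x3 rotation matrix whose columns are the frame's x, y, z axes.
In Python, from station import manip gives the robot as it stands.
- The arm moves only by the tool drive_tool, never from a script. Its argument "rows" is a list of rows, each an object with "delta_pos": the shift along the world's x, y, z in cm, a list of three; "rotation": the turn, a rotation vector about the world's x, y, z in degrees, a list of three. In form: [{"delta_pos": [tx, ty, tz], "rotation": [ax, ay, az]}, ...]. A call has 1 to 20 rows; each row is the pose to reach, as a shift and turn from the pose commanded when the call began; what a row does not reach only later rows make up. A row lasts 1/8 s, in which the tool goes at most 62.5 mm and 10.7 degrees, less where a joint would pass 70% of its speed; a pose out of reach is approached as far as the arm can. A call with a gripper value outside its range is refused whole. "grip" is the opening, from 0 (shut) to 1 (fully open), set as the call begins (left out, the last holds). The fingers move at their own pace and stop on an object; "grip_force" is the grip in N (left out, the last holds). Time passes only in rows, so rows that repeat a pose let the fingers close. It gives the time, the measured TCP pose, the force and the opening at its end, in the units of the state.
- manip.state(): the state, without advancing time (a new reading comes with each control period).
- manip.camera(name): name is "side" or "top" or "wrist"; returns the picture (480x640x3 uint8, red, green, blue); there is no depth.
- manip.camera_model(name): a dict with "intrinsics" (3x3 intrinsics, pixels), "k1" (the pictures are not rectified: a ray, as slopes to the right and down, at radius r is drawn at 1 + k1 r^2 times it, then the intrinsics apply), "rvec" (rotation vector, rad) and "tvec" (3), from world to camera coordinates, as OpenCV has them; the wrist camera has in their place "T_tool_cam" (4x4, takes a point from camera to tool coordinates, whose origin is the TCP and whose axes are the tool frame's). Camera axes: x right, y down, z forward; pixel columns grow to the right and rows downward; lengths in mm; the calibration is good to about 2 mm. A picture is of the moment at which its call begins: read the wrist's pose just before it. camera_model takes no time and is no camera call.
- manip.finish_job(): hands the job in, once; it reports no verdict.
The state is a dict: "clock": time; "joints": joint angles; "dq": joint speeds; "effort": joint torques, N m; "ee_pos": TCP position; "tool_rot": TCP orientation; "ft_force": force on the tool from outside, world axes, zero at the start; "torque": the same for the moment, N m; "width": finger opening in mm.
Only numpy, scipy, OpenCV 4.12 (cv2) and the standard library are available. Lean on these libraries where they do the work, as an engineer would, in place of code of your own. Each camera call takes 0.05 s, during which the arm holds its last target.

### The job

First turn the rack reader's selector until its pointer clicks in at the green mark. Then unhook the red tube rack with the yellow caps, carry it over the white riser and the things on it, and finish still holding it level about 20 mm above the reader's dark glass, centred on the glass and lined up with its long side. The rack must never touch the reader, and everything else stays where it is.

Things in the scene. Friction and masses are not known exactly. Their poses are not given: they have to be found in the camera images.
- rack_yellow_handle (a point): Middle of the handle bar (12 mm thick, 18 mm high, 130 mm long, free but for an upright at each end) of the red tube rack with YELLOW caps. y along the rack and handle, x across, z up. Rack 130 (y) x 56 (x) x 116 mm high, 0.17 to 0.34 kg; cap tops lie 41 mm below this point, the underside 107 mm below. It hangs on two hooks, 40 mm either side of this point, as the left or the right rack.
- rack_yellow_base (a point): Middle of the underside of the rack with yellow caps, 107 mm straight below the middle of its handle; same axes.
- rack_yellow: The rack with yellow caps as a body; its origin is the middle of its underside, same axes.
- rack_white: The other red tube rack, with WHITE caps, of the same shape and hung in the same way next to it. Origin: middle of its underside; its handle's middle is 107 mm above. Leave it hanging.
- hook_stand: Fixed, four flat steel hooks pointing along its -x (to the robot). Origin: on the table under the hung handles' line, midway between the racks (92 mm each way along y). Steel rail 76 mm behind the handles, its top 149 mm up. Hook tops are 150 mm up; a 6 mm lip ends 19 mm in front of the handle's middle. To unhook: raise 10 to 20 mm (hooks run above the caps), draw 55 mm or more along -x, raise.
- window (a point): Middle of the dark glass window on the top of the low grey reader (230 x 210 mm, top 60 mm above the table, fixed). Glass 76 mm (x) by 150 mm (y) with a white border; z up. The rack's long axis goes along y, either way round. The selector stands on the same top, 107 mm from here along -x.
- reader: The fixed grey reader, origin at the middle of its underside; x away from the robot, selector on the -x half, window on the +x half.
- selector_grip (a point): On the axis of the reader's black selector knob, at the height to grip, 26 mm above the reader's top. The knob is a bar 36 mm long, 12 mm wide, its top 37 mm above the reader, on a 3 mm thick disc of 19 mm radius. x runs along the bar to the pointer end (white line) and turns with it, z up; grip across the bar (along y).
- selector (a joint): Selector angle in rad; grows as the knob turns clockwise seen from above. It clicks into detents at 0 (black mark), 0.7 (blue mark), 1.4 (GREEN mark) and 2.1 (orange mark) and is drawn to the nearest one when let go; takes about 0.05 N m. Starts at black or blue.
- riser: Fixed white melamine riser across the middle of the table, between the hook stand and the reader: 380 mm (x) by 120 mm (y), top 50 mm above the table. Origin: middle of its footprint. Mortar, blue bottle and funnel stand on it, in varying order.
- mortar: White ceramic mortar, 90 mm across, 62 mm high, on the riser; origin at the middle of its underside. Leave alone.
- blue_bottle: Squat blue glass bottle with white cap, 74 mm across, 85 mm high, on the riser; origin at the middle of its underside. Leave alone.
- funnel: Clear funnel standing mouth down on the riser, 84 mm across, 90 mm high; origin at the middle of its mouth. Leave alone.
There are look-alikes about, which are no part of the job. What is shaped like the rack_yellow but turquoise is not meant.

How it is judged:
By the outcome, as a careful person would: the job done as asked, in the order asked, and still so for the second after the job is handed in, while the arm keeps its last pose, push and grip.
It also fails if it takes over 59 s, if anything falls off the work surface, if the arm or the gripper's body presses on something with over 40 N, if the wrist force passes 120 N, or if a joint passes its speed limit or range.

## Working session

There is one attempt and no reset: what is moved stays moved. The work goes in short steps, Python scripts to look and compute and a tool call to move; the robot and the scene stay as the last step left them, time stands still between calls to the robot, and variables do not carry over. Pictures are saved under pics/ and viewed, and the job is handed in when it is done.

Besides the shell and the picture viewer there is one more tool, called after "Emit:" by a JSON object that holds its "name" and its "arguments", one argument or row to a line. drive_tool: Moves the arm, as the interface text tells. Its arguments: {"type":"object","properties":{"rows":{"type":"array"},"grip":{"type":"number"},"grip_force":{"type":"number"}},"required":["rows"]}

```bash
mkdir -p pics
cat > h.py <<'E'
import numpy as np,cv2
from station import manip
def snap(n,f):
    s=manip.state(); im=manip.camera(n); cv2.imwrite('pics/'+f,im[:,:,::-1]); return s,im
def cam(n,s=None):
    m=manip.camera_model(n); K=np.array(m['intrinsics'],float); k1=m['k1']
    if 'rvec' in m:
        R=cv2.Rodrigues(np.array(m['rvec'],float))[0]; t=np.array(m['tvec'],float).ravel()
    else:
        T=np.array(m['T_tool_cam'],float); W=np.eye(4); W[:3,:3]=s['tool_rot']; W[:3,3]=s['ee_pos']; M=np.linalg.inv(W@T); R=M[:3,:3]; t=M[:3,3]
    return K,k1,R,t
def ray(c,uv):
    K,k1,R,t=c
    p=cv2.undistortPoints(np.array(uv,float).reshape(-1,1,2),K,np.array([k1,0,0,0,0.])).reshape(-1,2)
    d=np.c_[p,np.ones(len(p))]@R
    return -R.T@t,d
def onz(c,uv,z):
    o,d=ray(c,uv); return o+d*((z-o[2])/d[:,2])[:,None]
def proj(c,P):
    K,k1,R,t=c
    return cv2.projectPoints(np.array(P,float).reshape(-1,1,3),cv2.Rodrigues(R)[0],t,K,np.array([k1,0,0,0,0.]))[0].reshape(-1,2)
E
python3 - <<'E'
from h import *
for n in ['top','side','wrist']: snap(n,n+'0.png'); m=manip.camera_model(n); print({k:np.round(v,3).tolist() for k,v in m.items() if not isinstance(v,str)})
s=manip.state();print(s)
E
```

```text
{'intrinsics': [[559.222, 0.0, 319.923], [0.0, 559.222, 246.698], [0.0, 0.0, 1.0]], 'k1': 0.043, 'rvec': [2.205, -2.145, 0.101], 'tvec': [61.832, 499.84, 1634.118]}
{'intrinsics': [[557.118, 0.0, 324.889], [0.0, 557.118, 245.706], [0.0, 0.0, 1.0]], 'k1': -0.038, 'rvec': [0.901, -2.447, 1.18], 'tvec': [429.843, 271.853, 1495.973]}
{'intrinsics': [[379.645, 0.0, 319.758], [0.0, 379.645, 231.936], [0.0, 0.0, 1.0]], 'k1': -0.071, 'T_tool_cam': [[1.0, 0.001, 0.0, -0.687], [-0.001, 0.965, 0.263, -72.035], [0.0, -0.263, 0.965, -137.219], [0.0, 0.0, 0.0, 1.0]]}
{'clock': 0.15, 'joints': array([-6.64042727e+01,  2.42753794e+01,  9.34205374e+01,  3.96271607e-04,
        6.23746720e+01, -1.09064446e+00]), 'dq': array([-0.08465383, -0.12564128, -0.09802513, -0.03296192, -0.03048245,
        0.03679536]), 'effort': array([ 8.61745484e-04, -5.44984961e+01, -2.73920041e+01,  6.44674245e-02,
        2.04707537e-02, -6.76850686e-05]), 'ee_pos': array([ 260.87218275, -567.50073368,  247.07504327]), 'tool_rot': array([[ 4.17647749e-01, -9.08608893e-01, -4.87532948e-04],
       [-9.08608189e-01, -4.17648033e-01,  1.13145441e-03],
       [-1.23166672e-03, -2.95729603e-05, -9.99999241e-01]]), 'ft_force': array([ 0.24742377, -1.02604587, -0.31722958]), 'torque': array([-0.02125102,  0.01204018, -0.10359824]), 'width': 87.97592221258742}
```

View pics/top0.png

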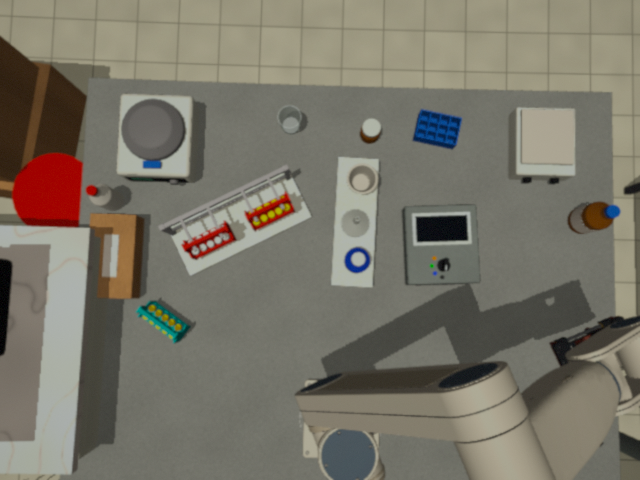

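View pics/side0.png

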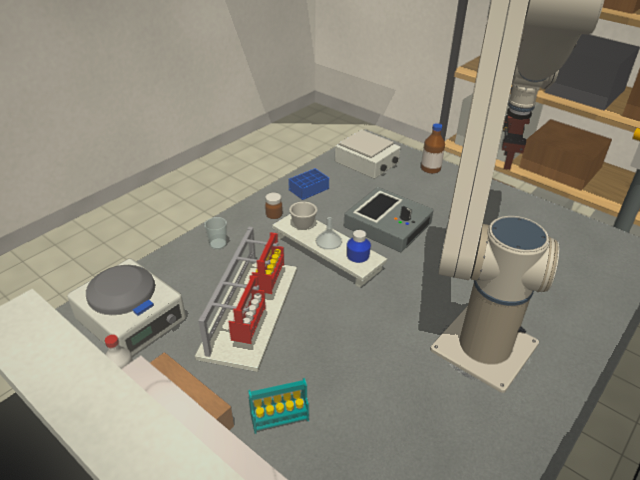

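View pics/wrist0.png

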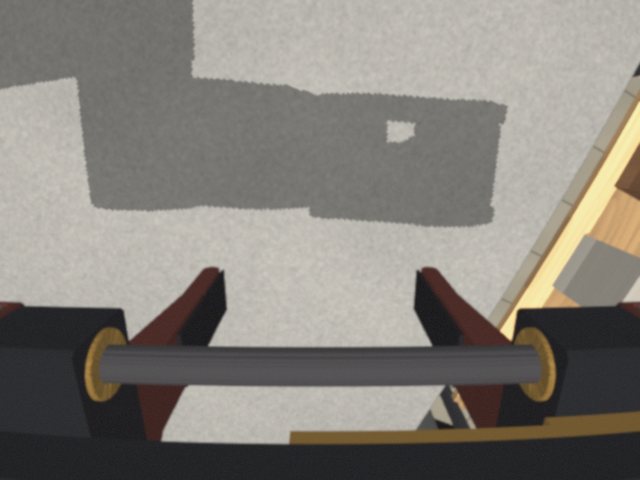

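The top view shows the yellow-cap rack at about (268,211), the white-cap one at (208,241), the reader near (442,245) with its glass at (442,229), and the knob at (443,265). The riser, around (355,220), carries the mortar at the top, the funnel in the middle and the bottle at the bottom.

Run:
```python
from h import *
im=cv2.imread('pics/top0.png')
a=cv2.resize(im[195:295,395:490],None,fx=6,fy=6,interpolation=cv2.INTER_CUBIC); cv2.imwrite('pics/z1.png',a)
b=cv2.resize(im[160:280,155:315],None,fx=5,fy=5,interpolation=cv2.INTER_CUBIC); cv2.imwrite('pics/z2.png',b)
```

```text
(no output)
```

View pics/z1.png

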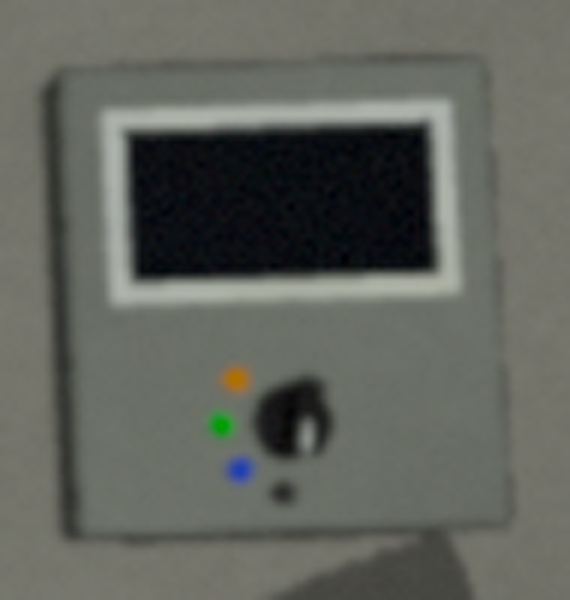

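View pics/z2.png

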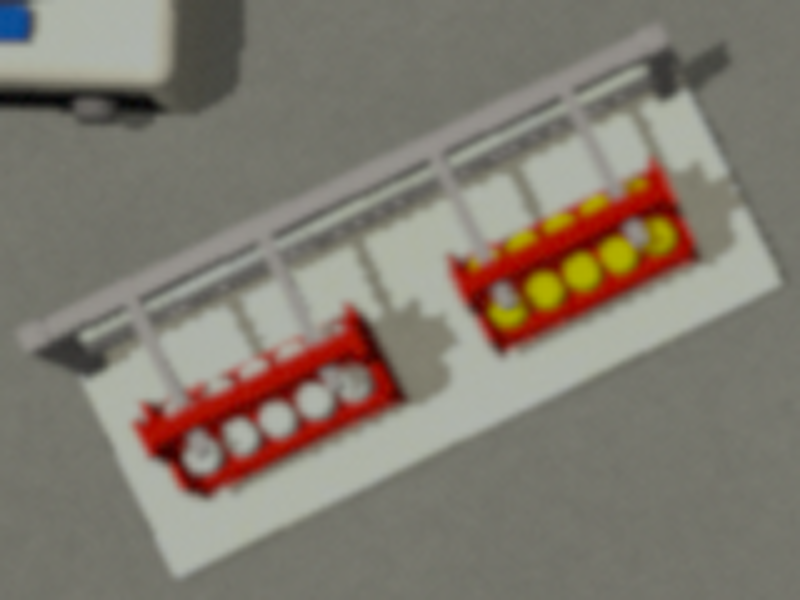

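Run:
```python
from h import *
im=cv2.imread('pics/top0.png'); c=cam('top')
hsv=cv2.cvtColor(im,cv2.COLOR_BGR2HSV)
# glass
m=np.zeros(im.shape[:2],np.uint8); m[205:255,408:478]=(im[205:255,408:478].max(2)<50)*255
n,l,st,ce=cv2.connectedComponentsWithStats(m); i=1+st[1:,4].argmax()
P=onz(c,np.argwhere(l==i)[:,::-1],60)
r=cv2.minAreaRect(P[:,:2].astype(np.float32)); print('glass',r,P.mean(0),st[i])
def blob(mask,z,box):
    y0,y1,x0,x1=box; q=np.argwhere(mask[y0:y1,x0:x1])[:,::-1]+[x0,y0]; return onz(c,[q.mean(0)],z)[0].round(1),len(q),q.mean(0)
H,S,V=[hsv[...,k].astype(int) for k in range(3)]
b=(250,285,425,450)
for n,(lo,hi) in dict(green=(50,75),blue=(105,130),orange=(8,25)).items(): print(n,blob((S>120)&(V>60)&(H>=lo)&(H<=hi),60,b))
# red rack handle
red=((H<8)|(H>172))&(S>150)&(V>60); yel=(H>22)&(H<35)&(S>150)&(V>80)
print('yel',blob(yel,118,(180,235,240,300)))
q=np.argwhere(red[185:235,240:300]|yel[185:235,240:300])[:,::-1]+[240,185]
print(cv2.minAreaRect(onz(c,q,130)[:,:2].astype(np.float32)))
# rail approx ends top z149
u=lambda p:[155+p[0]/5,160+p[1]/5]
print('rail',onz(c,[u((25,335)),u((660,32))],149))
# handle ends est from zoom
print('handle ends',onz(c,[u((455,272)),u((662,188))],165))
print('white',onz(c,[u((145,435)),u((352,332))],165))
```

```text
glass ((558.3949584960938, -275.0271301269531), (68.50005340576172, 142.4234619140625), 3.3636131286621094) [ 558.26283907 -275.18401978   60.        ] [ 417  216   50   25 1158]
green (array([ 449.4, -247.1,   60. ]), 13, array([431.38461538, 265.38461538]))
blue (array([ 428.4, -256. ,   60. ]), 12, array([434.41666667, 272.75      ]))
orange (array([ 472.3, -254.1,   60. ]), 15, array([433.86666667, 257.53333333]))
yel (array([581.8, 215.7, 118. ]), 190, array([270.96315789, 212.45789474]))
((582.4476318359375, 217.81398010253906), (55.46044158935547, 129.44479370117188), 28.473114013671875)
rail [[528.15808914 514.22361346 149.        ]
 [707.03222295 173.06808287 149.        ]]
handle ends [[567.37812757 279.08060636 165.        ]
 [616.82160632 168.14830913 165.        ]]
white [[473.77722684 442.43425636 165.        ]
 [532.94383526 333.52267069 165.        ]]
```

Emit:
{"name": "drive_tool", "arguments": {
  "rows": [
    {"delta_pos": [5,8,0],"rotation": [0,0,20]},
    {"delta_pos": [9,14,0],"rotation": [0,0,40]},
    {"delta_pos": [13,20,0],"rotation": [0,0,60]},
    {"delta_pos": [17,25,0],"rotation": [0,0,80]},
    {"delta_pos": [19,28.7,-2.7],"rotation": [0,0,100]},
    {"delta_pos": [19,28.7,-2.7],"rotation": [0,0,120]},
    {"delta_pos": [19,28.7,-2.7],"rotation": [0,0,148]},
    {"delta_pos": [19,28.7,-2.7],"rotation": [0,0,148]},
    {"delta_pos": [19,28.7,-2.7],"rotation": [0,0,148]},
    {"delta_pos": [19,28.7,-2.7],"rotation": [0,0,148]},
    {"delta_pos": [19,28.7,-2.7],"rotation": [0,0,148]},
    {"delta_pos": [19,28.7,-2.7],"rotation": [0,0,148]},
    {"delta_pos": [19,28.7,-2.7],"rotation": [0,0,148]},
    {"delta_pos": [19,28.7,-2.7],"rotation": [0,0,148]},
    {"delta_pos": [19,28.7,-2.7],"rotation": [0,0,148]},
    {"delta_pos": [19,28.7,-2.7],"rotation": [0,0,148]},
    {"delta_pos": [19,28.7,-2.7],"rotation": [0,0,148]},
    {"delta_pos": [19,28.7,-2.7],"rotation": [0,0,148]}
  ],
  "grip": 0.5
}}

```text
clock: 2.4
ee_pos: [451.0, -280.9, 220.7]
tool_rot: [[0.128, 0.992, -0.0], [0.992, -0.128, 0.0], [-0.0, -0.0, -1.0]]
ft_force: [-0.6, 0.6, 0.2]
width: 44.0
```

Run:
```python
from h import *
s,im=snap('wrist','w1.png'); np.save('s1.npy',s,allow_pickle=True)
R=s['tool_rot'];print(s['clock'],s['ee_pos'],np.degrees(np.arctan2(R[1,0],R[0,0])),R[:,2],s['width'])
```

```text
2.4 [ 451.01113163 -280.87492408  220.67823199] 82.63624439675263 [-1.17829238e-05  8.15148306e-07 -1.00000000e+00] 43.95573498141244
```

View pics/w1.png

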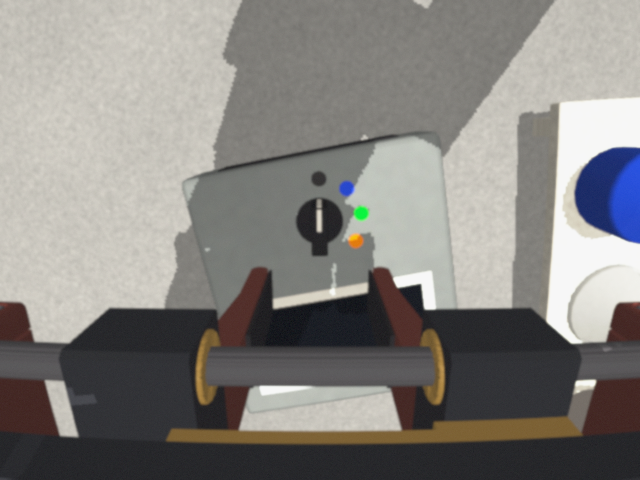

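Wrist view: the knob disc is at about (319,219). Its pointer points up at the black mark (318,179), and the green mark is at (361,213), so the start is at black (0). Measuring next.

Run:
```python
from h import *
s=np.load('s1.npy',allow_pickle=True).item(); im=cv2.imread('pics/w1.png'); c=cam('wrist',s)
a=cv2.resize(im[160:270,270:390],None,fx=5,fy=5,interpolation=cv2.INTER_CUBIC); cv2.imwrite('pics/z3.png',a)
hsv=cv2.cvtColor(im,cv2.COLOR_BGR2HSV);H,S,V=[hsv[...,k].astype(int) for k in range(3)]
def cen(mask,box):
    y0,y1,x0,x1=box; q=np.argwhere(mask[y0:y1,x0:x1])[:,::-1]+[x0,y0]; return q.mean(0),len(q),q
P={}
for n,(lo,hi) in dict(green=(50,75),blue=(105,130),orange=(8,25)).items():
    p,k,_=cen((S>120)&(V>60)&(H>=lo)&(H<=hi),(160,260,330,375)); P[n]=onz(c,[p],60)[0]
p,k,_=cen(V<60,(168,189,308,330)); P['black']=onz(c,[p],60)[0]; 
# circle through marks
A=np.array([P[k][:2] for k in ['black','blue','green','orange']])
x=np.linalg.lstsq(np.c_[2*A,np.ones(4)],(A**2).sum(1),rcond=None)[0]; ctr=x[:2]; print('marks centre',ctr,'r',np.sqrt(x[2]+ctr@ctr))
for k,v in P.items(): print(k,v.round(1),np.degrees(np.arctan2(*(v[:2]-ctr)[::-1])).round(1))
p,k,q=cen((V>120)&(S<60),(195,236,314,325)); Q=onz(c,q,97)[:,:2]; vx=cv2.fitLine(Q.astype(np.float32),2,0,.01,.01).ravel(); print('line',k,p,Q.mean(0),np.degrees(np.arctan2(vx[1],vx[0])))
p,k,q=cen(V<60,(240,258,305,335)); print('bar tail',p,onz(c,[p],97))
```

```text
marks centre [ 450.85236216 -280.5903127 ] r 34.07168214289027
green [ 448.6 -246.6   60. ] 93.7
blue [ 427.2 -256.1   60. ] 134.0
orange [ 471.2 -253.3   60. ] 53.2
black [ 417.  -276.8   60. ] 173.7
line 178 [318.57865169 215.15168539] [ 438.01018664 -279.30228281] -7.0007167
bar tail [319.18454936 246.57081545] [[ 461.00563971 -281.83409681   97.        ]]
```

View pics/z3.png

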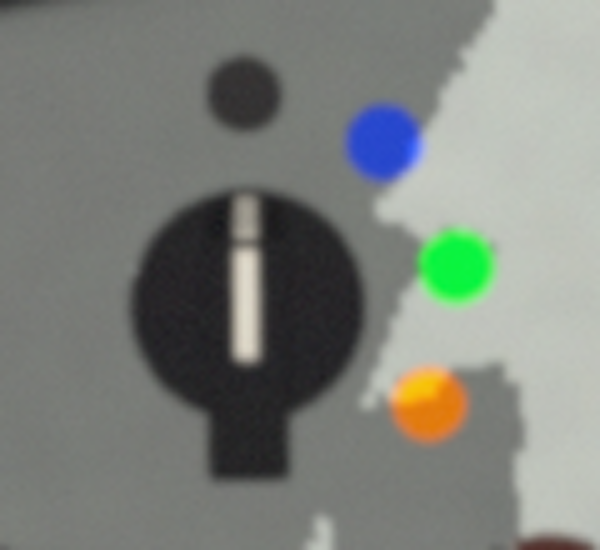

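Emit:
{"name": "drive_tool", "arguments": {
  "rows": [
    {"delta_pos": [0,0,-4],"rotation": [0,0,0.7]},
    {"delta_pos": [0,0,-8],"rotation": [0,0,0.7]},
    {"delta_pos": [0,0,-11],"rotation": [0,0,0.7]},
    {"delta_pos": [0,0,-12.8],"rotation": [0,0,0.7]},
    {"delta_pos": [0,0,-12.8],"rotation": [0,0,0.7]}
  ]
}}

```text
clock: 3.08
ee_pos: [450.5, -280.6, 91.8]
tool_rot: [[0.115, 0.993, -0.002], [0.993, -0.115, 0.001], [0.001, -0.002, -1.0]]
ft_force: [0.5, 0.5, -0.3]
width: 44.3
```

Emit:
{"name": "drive_tool", "arguments": {
  "rows": [
    {"delta_pos": [0,0,0],"rotation": [0,0,0]},
    {"delta_pos": [0,0,0],"rotation": [0,0,0]},
    {"delta_pos": [0,0,0],"rotation": [0,0,0]},
    {"delta_pos": [0,0,0],"rotation": [0,0,0]},
    {"delta_pos": [0,0,0],"rotation": [0,0,0]},
    {"delta_pos": [0,0,0],"rotation": [0,0,0]}
  ],
  "grip": 0,
  "grip_force": 15
}}

```text
clock: 3.82
ee_pos: [451.3, -281.3, 93.3]
tool_rot: [[0.115, 0.993, 0.001], [0.993, -0.115, -0.001], [-0.001, 0.001, -1.0]]
ft_force: [-2.6, -1.5, 6.3]
width: 12.0
```

Emit:
{"name": "drive_tool", "arguments": {
  "rows": [
    {"delta_pos": [0,0,0],"rotation": [0,0,-8]},
    {"delta_pos": [0,0,0],"rotation": [0,0,-16]},
    {"delta_pos": [0,0,0],"rotation": [0,0,-24]},
    {"delta_pos": [0,0,0],"rotation": [0,0,-32]},
    {"delta_pos": [0,0,0],"rotation": [0,0,-40]},
    {"delta_pos": [0,0,0],"rotation": [0,0,-48]},
    {"delta_pos": [0,0,0],"rotation": [0,0,-56]},
    {"delta_pos": [0,0,0],"rotation": [0,0,-64]},
    {"delta_pos": [0,0,0],"rotation": [0,0,-72]},
    {"delta_pos": [0,0,0],"rotation": [0,0,-80]},
    {"delta_pos": [0,0,0],"rotation": [0,0,-80.2]},
    {"delta_pos": [0,0,0],"rotation": [0,0,-80.2]},
    {"delta_pos": [0,0,0],"rotation": [0,0,-80.2]}
  ]
}}

```text
clock: 5.45
ee_pos: [450.8, -281.8, 93.3]
tool_rot: [[0.998, 0.056, 0.0], [0.056, -0.998, -0.001], [-0.0, 0.001, -1.0]]
ft_force: [-4.8, -5.2, 6.8]
width: 12.2
```

Emit:
{"name": "drive_tool", "arguments": {
  "rows": [
    {"delta_pos": [0,0,0],"rotation": [0,0,0]},
    {"delta_pos": [0,0,0],"rotation": [0,0,0]},
    {"delta_pos": [0,0,0],"rotation": [0,0,0]},
    {"delta_pos": [0,0,2],"rotation": [0,0,0]},
    {"delta_pos": [0,0,6],"rotation": [0,0,0]},
    {"delta_pos": [0,0,11],"rotation": [0,0,0]},
    {"delta_pos": [-7,0,15],"rotation": [0,0,0]},
    {"delta_pos": [-10,0,15],"rotation": [0,0,0]},
    {"delta_pos": [-10,0,15],"rotation": [0,0,0]}
  ],
  "grip": 0.5
}}

```text
clock: 6.58
ee_pos: [348.9, -280.4, 243.4]
tool_rot: [[0.999, 0.054, 0.0], [0.054, -0.999, -0.0], [0.0, 0.0, -1.0]]
ft_force: [-0.4, -0.0, -0.2]
width: 44.3
```

Run:
```python
from h import *
s,im=snap('wrist','w2.png'); np.save('s2.npy',s,allow_pickle=True)
R=s['tool_rot'];print(s['clock'],s['ee_pos'],np.degrees(np.arctan2(R[1,0],R[0,0])),s['width'])
```

```text
6.575 [ 348.93872591 -280.43967656  243.38700952] 3.0775994494303647 44.308372839808044
```

View pics/w2.png

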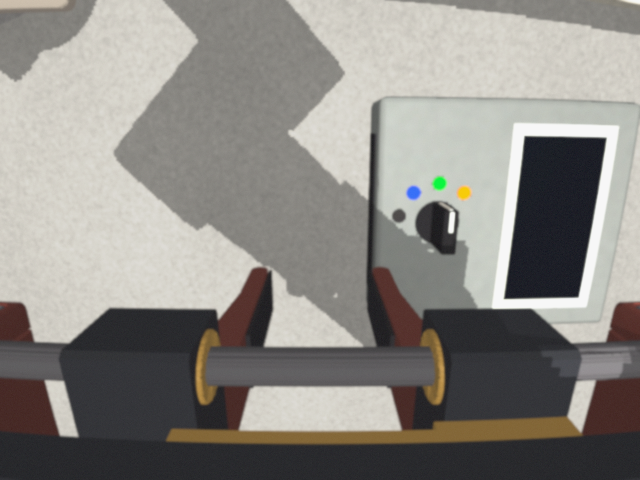

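The knob pointer now faces the green mark at (439,183). The whole glass is in view, around (555,218), so I'll measure both.

Run:
```python
from h import *
s=np.load('s2.npy',allow_pickle=True).item(); im=cv2.imread('pics/w2.png'); c=cam('wrist',s)
hsv=cv2.cvtColor(im,cv2.COLOR_BGR2HSV);H,S,V=[hsv[...,k].astype(int) for k in range(3)]
for nm,mask in [('glass',V[120:312,490:625]<70),('border',V[120:312,490:625]>225)]:
    n,l,st,ce=cv2.connectedComponentsWithStats(mask.astype(np.uint8)); i=1+st[1:,4].argmax()
    q=np.argwhere(l==i)[:,::-1]+[490,120]; P=onz(c,q,60)[:,:2]; print(nm,cv2.minAreaRect(P.astype(np.float32)),P.mean(0))
q=np.argwhere((V[200:240,440:460]>200)&(S[200:240,440:460]<40))[:,::-1]+[440,200]
P=onz(c,q,97)[:,:2]; vx=cv2.fitLine(P.astype(np.float32),2,0,.01,.01).ravel(); print('line',len(q),P.mean(0),np.degrees(np.arctan2(vx[1],vx[0])))
```

```text
glass ((558.347412109375, -274.2451477050781), (72.8250503540039, 146.9738006591797), 3.5704150199890137) [ 557.50202493 -270.35925035]
border ((558.265625, -274.49298095703125), (96.28411865234375, 170.20570373535156), 3.4406864643096924) [ 556.1705707 -266.3905084]
line 179 [ 451.38651711 -266.53112607] -86.50535
```

Emit:
{"name": "drive_tool", "arguments": {
  "rows": [
    {"delta_pos": [2,4,3],"rotation": [0,0,3]},
    {"delta_pos": [4,9,4.7],"rotation": [0,0,6]},
    {"delta_pos": [7,14,4.7],"rotation": [0,0,9]},
    {"delta_pos": [10,20,4.7],"rotation": [0,0,12]},
    {"delta_pos": [12.5,26,4.7],"rotation": [0,0,15]},
    {"delta_pos": [15,32,4.7],"rotation": [0,0,18]},
    {"delta_pos": [18,38,4.7],"rotation": [0,0,21]},
    {"delta_pos": [21,44,4.7],"rotation": [0,0,25]},
    {"delta_pos": [23,48,4.7],"rotation": [0,0,25]},
    {"delta_pos": [24,50,4.7],"rotation": [0,0,25]},
    {"delta_pos": [24,50,4.7],"rotation": [0,0,25]},
    {"delta_pos": [24,50,4.7],"rotation": [0,0,25]},
    {"delta_pos": [24,50,4.7],"rotation": [0,0,25]}
  ]
}}

```text
clock: 8.25
ee_pos: [590.7, 218.2, 289.6]
tool_rot: [[0.882, 0.471, -0.0], [0.471, -0.882, -0.0], [-0.0, 0.0, -1.0]]
ft_force: [0.0, 0.2, 0.3]
width: 43.9
```

Run:
```python
from h import *
s,im=snap('wrist','w3.png'); np.save('s3.npy',s,allow_pickle=True)
R=s['tool_rot'];print(s['clock'],s['ee_pos'],np.degrees(np.arctan2(R[1,0],R[0,0])),s['width'])
```

```text
8.25 [590.7463553  218.18485487 289.62178652] 28.120847300740703 43.90769999586302
```

View pics/w3.png

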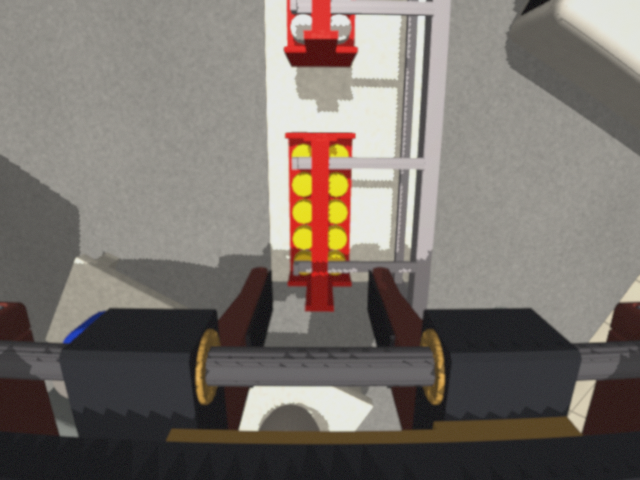

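Run:
```python
from h import *
s=np.load('s3.npy',allow_pickle=True).item(); im=cv2.imread('pics/w3.png'); c=cam('wrist',s)
a=cv2.resize(im[120:320,260:380],None,fx=3,fy=3,interpolation=cv2.INTER_CUBIC); cv2.imwrite('pics/z4.png',a)
hsv=cv2.cvtColor(im,cv2.COLOR_BGR2HSV);H,S,V=[hsv[...,k].astype(int) for k in range(3)]
red=((H<8)|(H>172))&(S>150)&(V>50)
for r in range(128,320,6):
    x=np.flatnonzero(red[r,270:370])+270; print(r,(x.min(),x.max(),len(x)) if len(x) else None, end='; ')
q=[]
for r in [180,184,188,208,212,216,234,238,242]:
    x=315
    while red[r,x-1]: x-=1
    y=320
    while red[r,y+1]: y+=1
    q.append([(x+y)/2,r]); print(r,x,y)
P=onz(c,q,168)[:,:2]; vx=cv2.fitLine(P.astype(np.float32),2,0,.01,.01).ravel(); print('line',P.mean(0),np.degrees(np.arctan2(vx[1],vx[0])))
```

```text
128 None; 134 (np.int64(286), np.int64(354), 69); 140 (np.int64(290), np.int64(350), 61); 146 (np.int64(290), np.int64(350), 29); 152 (np.int64(289), np.int64(350), 20); 158 (np.int64(290), np.int64(328), 18); 164 (np.int64(290), np.int64(328), 18); 170 (np.int64(290), np.int64(349), 60); 176 (np.int64(290), np.int64(349), 24); 182 (np.int64(290), np.int64(350), 18); 188 (np.int64(290), np.int64(349), 18); 194 (np.int64(290), np.int64(349), 28); 200 (np.int64(290), np.int64(349), 34); 206 (np.int64(290), np.int64(349), 21); 212 (np.int64(290), np.int64(349), 18); 218 (np.int64(290), np.int64(349), 21); 224 (np.int64(291), np.int64(348), 44); 230 (np.int64(291), np.int64(348), 23); 236 (np.int64(291), np.int64(348), 16); 242 (np.int64(291), np.int64(348), 18); 248 (np.int64(291), np.int64(348), 28); 254 (np.int64(291), np.int64(348), 25); 260 (np.int64(291), np.int64(327), 18); 266 (np.int64(291), np.int64(326), 16); 272 (np.int64(291), np.int64(327), 17); 278 (np.int64(290), np.int64(349), 60); 284 (np.int64(288), np.int64(350), 63); 290 (np.int64(307), np.int64(331), 25); 296 (np.int64(307), np.int64(331), 25); 302 (np.int64(307), np.int64(332), 26); 308 (np.int64(306), np.int64(333), 28); 314 None; 180 313 327
184 313 327
188 313 327
208 313 327
212 313 327
216 313 327
234 313 326
238 313 326
242 313 326
line [583.16399739 232.90258861] -62.336456
```

View pics/z4.png

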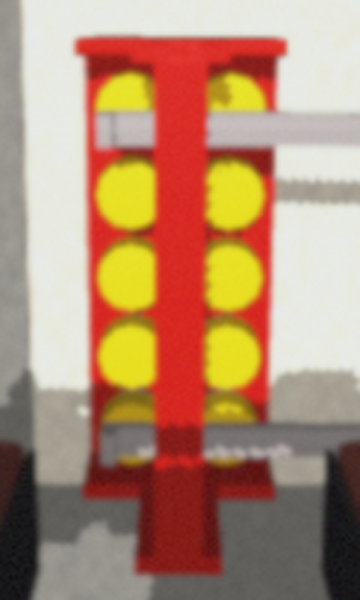

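Run:
```python
from h import *
s=np.load('s3.npy',allow_pickle=True).item(); c=cam('wrist',s)
E=onz(c,[[320,133],[320,311]],168)[:,:2]; print(E,E.mean(0),np.linalg.norm(E[1]-E[0]),np.degrees(np.arctan2(*(E[1]-E[0])[::-1])))
h=onz(c,[[320,163],[320,268]],150)[:,:2]; print('hooks',h.mean(0),np.linalg.norm(h[1]-h[0]))
E=onz(c,[[320,133],[320,286]],60)[:,:2];print('low', E.mean(0),np.linalg.norm(E[1]-E[0]))
# bar lateral line at z168 : offset from TCP line
q=onz(c,[[320,184],[320,212],[319.5,238]],168)[:,:2]; print(q)
```

```text
[[558.07852243 279.98191315]
 [619.28828393 165.7207073 ]] [588.68340318 222.85131022] 129.6235243504655 -61.822032819474195
hooks [587.19399883 225.66013045] 80.6262038033397
low [595.26828679 210.73577301] 154.86193809945505
[[574.12988608 250.01745131]
 [583.37897345 232.75177947]
 [591.97579023 215.95224391]]
```

Emit:
{"name": "drive_tool", "arguments": {
  "rows": [
    {"delta_pos": [-0.2,0.5,-4],"rotation": [0,0,0]},
    {"delta_pos": [-0.2,0.5,-8],"rotation": [0,0,0]},
    {"delta_pos": [-0.2,0.5,-10.5],"rotation": [0,0,0]},
    {"delta_pos": [-0.2,0.5,-12],"rotation": [0,0,0]},
    {"delta_pos": [-0.2,0.5,-12.5],"rotation": [0,0,0]},
    {"delta_pos": [-0.2,0.5,-12.5],"rotation": [0,0,0]},
    {"delta_pos": [-0.2,0.5,-12.5],"rotation": [0,0,0]}
  ]
}}

```text
clock: 9.18
ee_pos: [589.6, 224.3, 165.8]
tool_rot: [[0.881, 0.472, 0.002], [0.472, -0.881, 0.001], [0.002, 0.0, -1.0]]
ft_force: [-0.2, 0.5, 0.1]
width: 43.7
```

Run:
```python
from h import *
s,im=snap('wrist','w4.png'); print(s['ee_pos'],s['ft_force'],s['width'])
s,im=snap('side','sd4.png'); cv2.imwrite('pics/sd4z.png',cv2.resize(im[200:380,180:320,::-1],None,fx=4,fy=3.3,interpolation=cv2.INTER_CUBIC))
```

```text
[589.62994437 224.30711228 165.81664313] [-0.21066613  0.52606174  0.10153683] 43.724559697721354
```

View pics/w4.png

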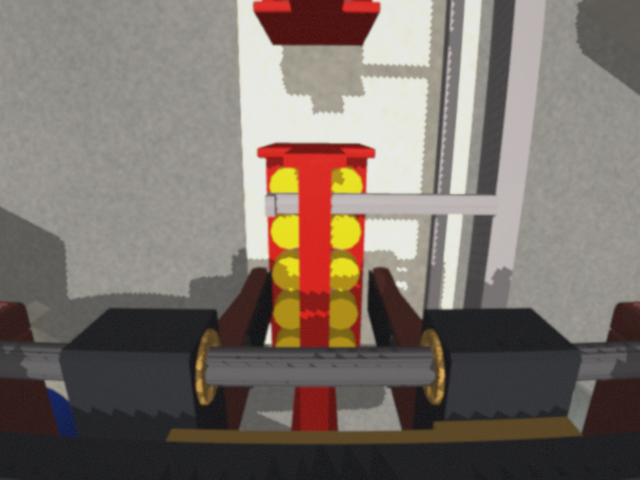

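View pics/sd4z.png

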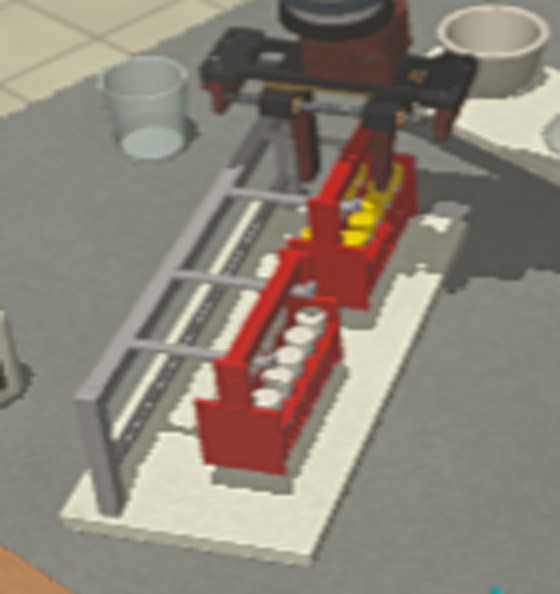

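Wrist view: the bar (columns 300–331) lies between the fingers, about 1.5 mm towards the robot. The side view shows the fingers either side of the yellow rack's handle. Nudging over, then closing.

Emit:
{"name": "drive_tool", "arguments": {
  "rows": [
    {"delta_pos": [-0.1,-0.1,0],"rotation": [0,0,0]},
    {"delta_pos": [-0.1,-0.1,0],"rotation": [0,0,0]},
    {"delta_pos": [-0.1,-0.1,0],"rotation": [0,0,0]},
    {"delta_pos": [-0.1,-0.1,0],"rotation": [0,0,0]},
    {"delta_pos": [-0.1,-0.1,0],"rotation": [0,0,0]},
    {"delta_pos": [-0.1,-0.1,0],"rotation": [0,0,0]},
    {"delta_pos": [-0.1,-0.1,0],"rotation": [0,0,0]}
  ],
  "grip": 0,
  "grip_force": 35
}}

```text
clock: 10.15
ee_pos: [588.0, 223.1, 164.7]
tool_rot: [[0.881, 0.472, -0.0], [0.472, -0.881, 0.0], [-0.0, -0.0, -1.0]]
ft_force: [-0.9, 0.0, 0.9]
width: 11.8
```

Emit:
{"name": "drive_tool", "arguments": {
  "rows": [
    {"delta_pos": [0,0,0.5],"rotation": [0,0,0]},
    {"delta_pos": [0,0,1.0],"rotation": [0,0,0]},
    {"delta_pos": [0,0,1.5],"rotation": [0,0,0]},
    {"delta_pos": [0,0,1.5],"rotation": [0,0,0]},
    {"delta_pos": [0,0,1.5],"rotation": [0,0,0]},
    {"delta_pos": [0,0,1.5],"rotation": [0,0,0]}
  ]
}}

```text
clock: 10.9
ee_pos: [587.8, 223.1, 179.5]
tool_rot: [[0.881, 0.472, -0.0], [0.472, -0.881, -0.0], [-0.0, -0.0, -1.0]]
ft_force: [-0.8, -0.0, -2.4]
width: 11.8
```

Run:
```python
from h import *
s,im=snap('wrist','w5.png'); print(s['ee_pos'],s['ft_force'],s['torque'],s['width'],s['clock'])
s,im=snap('side','sd5.png'); cv2.imwrite('pics/sd5z.png',cv2.resize(im[200:380,180:320,::-1],None,fx=4,fy=3.3,interpolation=cv2.INTER_CUBIC))
```

```text
[587.84547861 223.07315044 179.45038656] [-0.83462672 -0.04805201 -2.38922541] [ 0.00683569 -0.11736398 -0.02148594] 11.77300280178677 10.9
```

View pics/w5.png

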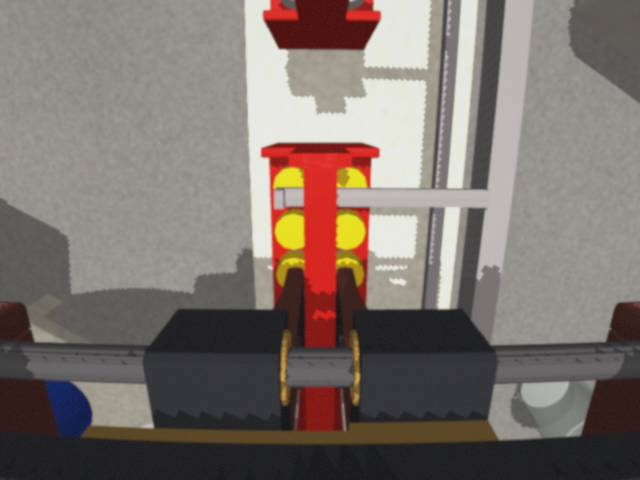

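View pics/sd5z.png

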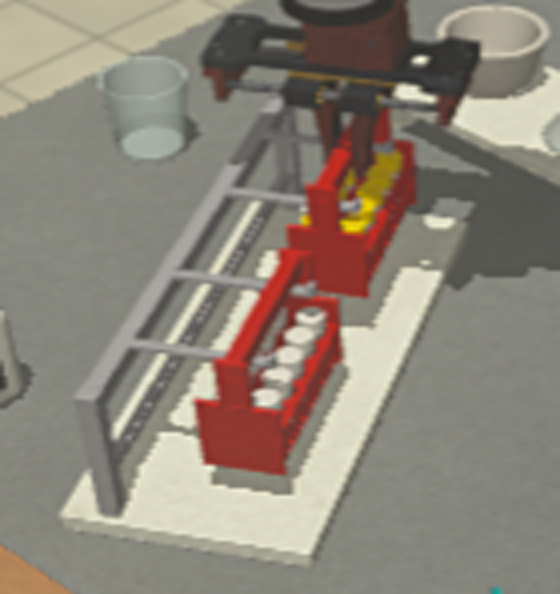

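Grip is firm (11.8 mm) and the rack is about 15 mm off the hooks, with its weight reading about 2.4 N. Drawing it straight out along the stand's -x, then up.

Emit:
{"name": "drive_tool", "arguments": {
  "rows": [
    {"delta_pos": [-0.88,-0.47,0],"rotation": [0,0,0]},
    {"delta_pos": [-1.76,-0.94,0],"rotation": [0,0,0]},
    {"delta_pos": [-2.65,-1.41,0],"rotation": [0,0,0]},
    {"delta_pos": [-3.53,-1.88,0],"rotation": [0,0,0]},
    {"delta_pos": [-4.41,-2.35,0],"rotation": [0,0,0]},
    {"delta_pos": [-5.29,-2.83,0],"rotation": [0,0,0]},
    {"delta_pos": [-6.17,-3.3,0],"rotation": [0,0,0]},
    {"delta_pos": [-7.06,-3.77,0],"rotation": [0,0,0]},
    {"delta_pos": [-7.06,-3.77,0],"rotation": [0,0,0]},
    {"delta_pos": [-7.06,-3.77,1],"rotation": [0,0,0]},
    {"delta_pos": [-7.06,-3.77,3],"rotation": [0,0,0]},
    {"delta_pos": [-7.06,-3.77,5],"rotation": [0,0,0]},
    {"delta_pos": [-7.06,-3.77,7.5],"rotation": [0,0,0]},
    {"delta_pos": [-7.06,-3.77,10],"rotation": [0,0,0]},
    {"delta_pos": [-7.06,-3.77,12],"rotation": [0,0,0]},
    {"delta_pos": [-7.06,-3.77,13],"rotation": [0,0,0]},
    {"delta_pos": [-7.06,-3.77,13],"rotation": [0,0,0]}
  ]
}}

```text
clock: 13.12
ee_pos: [517.8, 185.6, 310.4]
tool_rot: [[0.881, 0.472, 0.002], [0.472, -0.881, 0.001], [0.002, 0.0, -1.0]]
ft_force: [0.0, 0.8, -2.4]
width: 11.6
```

Run:
```python
from h import *
s,im=snap('wrist','w6.png');np.save('s6.npy',s,allow_pickle=True); R=s['tool_rot'];print(s['ee_pos'],s['ft_force'],s['torque'],s['width'],s['clock'],np.degrees(np.arctan2(R[1,0],R[0,0])))
s,im=snap('side','sd6.png')
```

```text
[517.8325434  185.59090501 310.42392382] [ 0.03997241  0.81633409 -2.39775338] [-0.00366472 -0.05806953 -0.00341208] 11.634939755911672 13.125 28.184252273138807
```

View pics/w6.png

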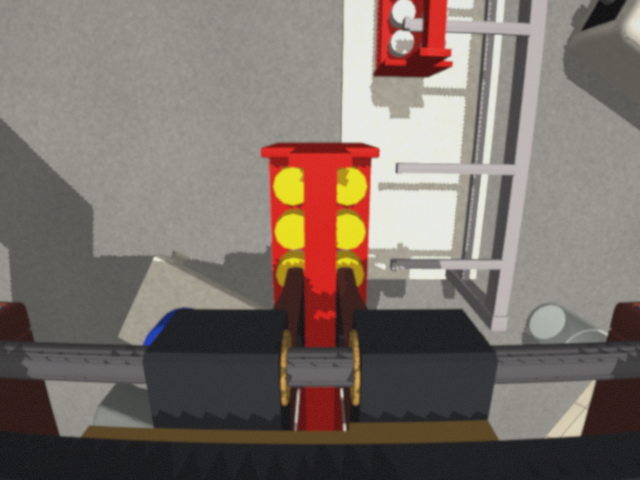

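View pics/sd6.png

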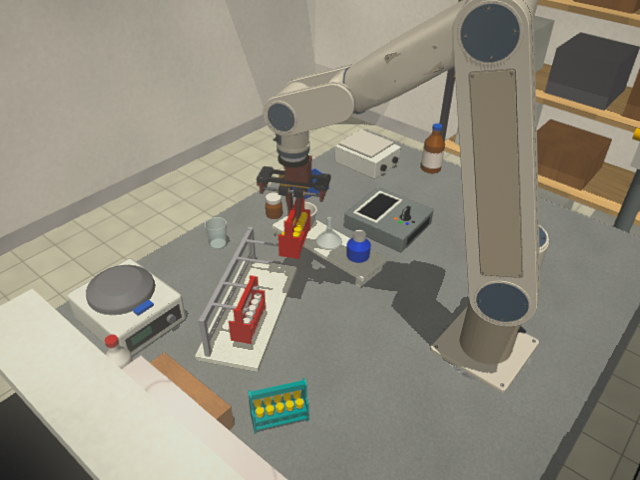

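Run:
```python
from h import *
im=cv2.imread('pics/w6.png'); s=np.load('s6.npy',allow_pickle=True).item(); c=cam('wrist',s)
print(im[138:170,320].tolist())
R=s['tool_rot'];p=s['ee_pos']
for r in (145,150,153,155,157):
    print(r,((onz(c,[[320,r]],p[2]+3)[0]-p)@R).round(1), ((onz(c,[[320,r]],p[2]-6-107)[0]-p)@R).round(1))
a=cv2.resize(im[130:300,240:400],None,fx=4,fy=3.5,interpolation=cv2.INTER_CUBIC); cv2.imwrite('pics/z6.png',a)
# riser stuff extents from s0 top: window target in rack terms
```

```text
[[140, 149, 151], [140, 146, 150], [138, 145, 149], [123, 130, 144], [92, 97, 131], [51, 55, 118], [23, 26, 114], [24, 22, 116], [25, 23, 115], [23, 24, 116], [24, 25, 116], [21, 24, 116], [23, 24, 117], [20, 25, 121], [24, 27, 138], [28, 32, 174], [38, 45, 208], [39, 44, 217], [41, 47, 219], [38, 46, 219], [39, 45, 219], [39, 46, 218], [38, 42, 219], [36, 46, 219], [41, 48, 220], [39, 46, 219], [34, 43, 218], [38, 44, 218], [38, 45, 219], [35, 42, 218], [38, 43, 218], [38, 43, 218]]
145 [  0.2 -67.2  -3. ] [  0.4 -62.4 113. ]
150 [  0.2 -65.5  -3. ] [  0.4 -59.3 113. ]
153 [  0.2 -64.5  -3. ] [  0.4 -57.3 113. ]
155 [  0.2 -63.8  -3. ] [  0.4 -56.1 113. ]
157 [  0.2 -63.1  -3. ] [  0.4 -54.8 113. ]
```

View pics/z6.png

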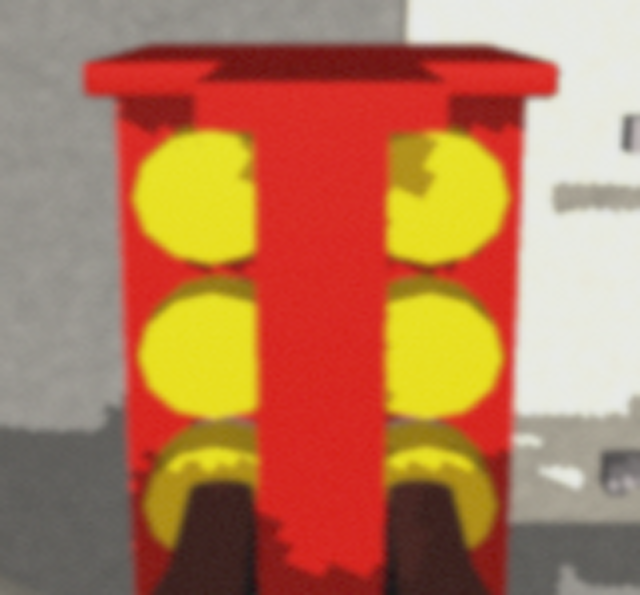

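Red end edge at row 153 puts the rack within about 0.5 mm of centred in the grip, and it is level. Carrying it over high: underside about 197 mm, against 140 mm for the tallest item on the riser.

Emit:
{"name": "drive_tool", "arguments": {
  "rows": [
    {"delta_pos": [0.1,-1.5,0],"rotation": [0,0,-1]},
    {"delta_pos": [0.4,-4.5,0],"rotation": [0,0,-2.5]},
    {"delta_pos": [0.7,-8,0],"rotation": [0,0,-4.5]},
    {"delta_pos": [1.0,-11.5,0],"rotation": [0,0,-6.5]},
    {"delta_pos": [1.3,-15,0],"rotation": [0,0,-8.5]},
    {"delta_pos": [1.6,-18.5,0],"rotation": [0,0,-10.5]},
    {"delta_pos": [1.9,-22,0],"rotation": [0,0,-12.5]},
    {"delta_pos": [2.2,-25.5,0],"rotation": [0,0,-14.5]},
    {"delta_pos": [2.5,-29,0],"rotation": [0,0,-16.5]},
    {"delta_pos": [2.8,-32.5,0],"rotation": [0,0,-18.5]},
    {"delta_pos": [3.1,-36,0],"rotation": [0,0,-20.5]},
    {"delta_pos": [3.5,-39.5,0],"rotation": [0,0,-22.5]},
    {"delta_pos": [3.8,-43,0],"rotation": [0,0,-24]},
    {"delta_pos": [4.0,-45,0],"rotation": [0,0,-24.7]},
    {"delta_pos": [4.0,-46,0],"rotation": [0,0,-24.7]},
    {"delta_pos": [4.0,-46,0],"rotation": [0,0,-24.7]},
    {"delta_pos": [4.0,-46,0],"rotation": [0,0,-24.7]}
  ]
}}

```text
clock: 15.35
ee_pos: [557.3, -273.6, 309.6]
tool_rot: [[0.998, 0.062, -0.0], [0.062, -0.998, 0.0], [-0.0, -0.0, -1.0]]
ft_force: [0.2, 0.3, -2.9]
width: 12.0
```

Run:
```python
from h import *
s,im=snap('wrist','w7.png');np.save('s7.npy',s,allow_pickle=True); R=s['tool_rot'];print(s['ee_pos'],s['ft_force'],s['torque'],s['width'],s['clock'],np.degrees(np.arctan2(R[1,0],R[0,0])))
s,im=snap('side','sd7.png')
```

```text
[ 557.32060381 -273.64086972  309.6003207 ] [ 0.16270055  0.30239883 -2.94182087] [-0.02892976 -0.10511206  0.00691335] 12.03069166057902 15.35 3.531863222485251
```

View pics/w7.png

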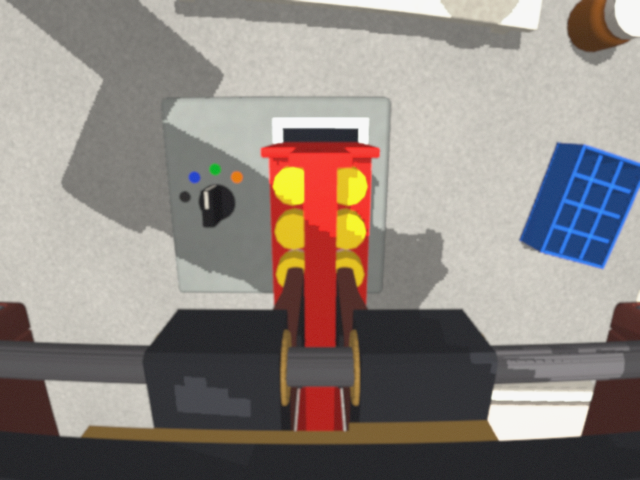

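View pics/sd7.png

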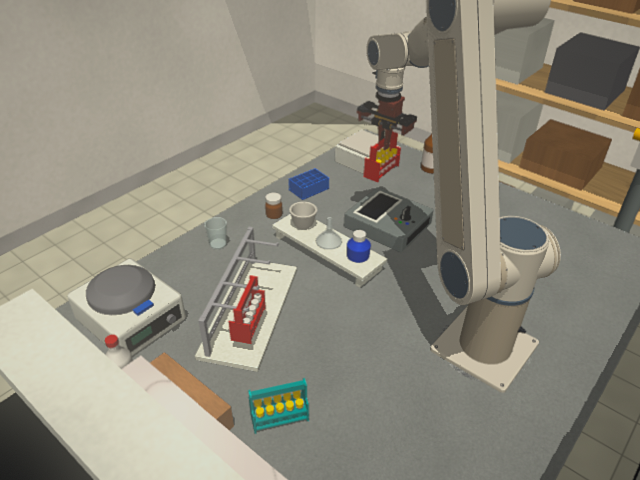

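The rack hangs above the reader, the knob still faces green, and the glass border (columns 272–369) is centred on the rack (261–379). Descending gently.

Emit:
{"name": "drive_tool", "arguments": {
  "rows": [
    {"delta_pos": [0.05,0,-2],"rotation": [0,0,0]},
    {"delta_pos": [0.05,0,-4],"rotation": [0,0,0]},
    {"delta_pos": [0.05,0,-6],"rotation": [0,0,0]},
    {"delta_pos": [0.05,0,-8],"rotation": [0,0,0]},
    {"delta_pos": [0.05,0,-9.5],"rotation": [0,0,0]},
    {"delta_pos": [0.05,0,-10.5],"rotation": [0,0,0]},
    {"delta_pos": [0.05,0,-11.2],"rotation": [0,0,0]},
    {"delta_pos": [0.05,0,-11.5],"rotation": [0,0,0]},
    {"delta_pos": [0.05,0,-11.7],"rotation": [0,0,0]},
    {"delta_pos": [0.05,0,-11.7],"rotation": [0,0,0]},
    {"delta_pos": [0.05,0,-11.7],"rotation": [0,0,0]},
    {"delta_pos": [0.05,0,-11.7],"rotation": [0,0,0]}
  ]
}}

```text
clock: 16.95
ee_pos: [558.0, -274.6, 192.9]
tool_rot: [[0.998, 0.061, 0.0], [0.061, -0.998, -0.0], [0.0, 0.0, -1.0]]
ft_force: [0.4, 0.7, -2.1]
width: 11.9
```

Run:
```python
from h import *
s,im=snap('wrist','w8.png');np.save('s8.npy',s,allow_pickle=True); R=s['tool_rot'];print(s['ee_pos'],s['ft_force'],s['torque'],s['width'],s['clock'],np.degrees(np.arctan2(R[1,0],R[0,0])),R[:,2])
_,im2=snap('side','sd8.png')
# predicted rack corners in side view if centred at TCP, bottom z=80
c=cam('side'); p=s['ee_pos']; 
pts=[]
for z in (80,60):
  for dx in (-28,28):
    for dy in (-65,65): v=R@np.array([dx,dy,0]); pts.append([p[0]+v[0],p[1]+v[1],z])
uv=proj(c,pts); print(uv.round(0).tolist())
x0,y0=330,130
a=cv2.resize(im2[y0:y0+130,x0:x0+130,::-1],None,fx=4.5,fy=4.5,interpolation=cv2.INTER_CUBIC); cv2.imwrite('pics/z8r.png',a)
for u,v in uv[:4]: cv2.circle(a:=a.copy(),(int((u-x0+.5)*4.5),int((v-y0+.5)*4.5)),4,(255,0,255),1)
cv2.imwrite('pics/z8.png',a)
```

```text
[ 558.02352769 -274.63935746  192.9183026 ] [ 0.42952582  0.6837976  -2.13292889] [-0.02325329 -0.05952439 -0.04284423] 11.859210456103444 16.95 3.481602618977982 [ 3.54264066e-04 -1.96481886e-04 -9.99999918e-01]
[[375.0, 213.0], [395.0, 195.0], [360.0, 207.0], [381.0, 190.0], [374.0, 218.0], [394.0, 200.0], [360.0, 212.0], [381.0, 195.0]]
```

View pics/z8.png

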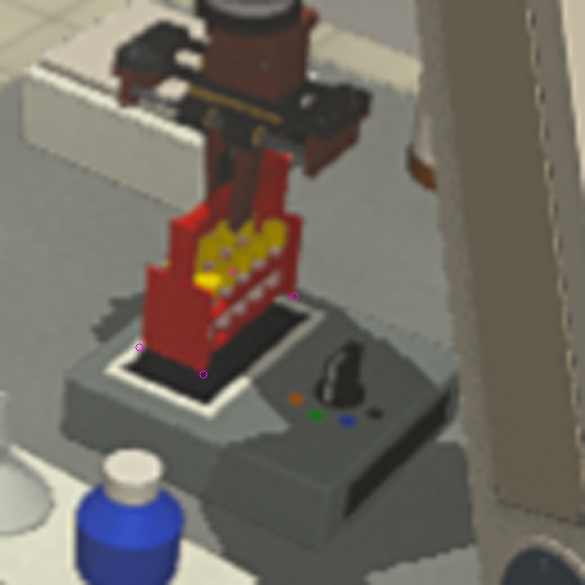

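View pics/w8.png

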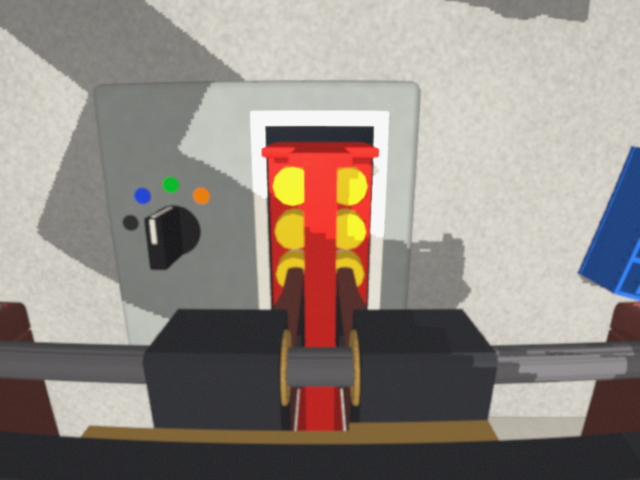

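Run:
```python
from h import *
c=cam('side'); a=np.radians(3.5); R=np.array([[np.cos(a),-np.sin(a)],[np.sin(a),np.cos(a)]])
def P(w,l,z): return [list(np.array([558,-274.4])+R@[sx*w,sy*l])+[z] for sx in(-1,1) for sy in(-1,1)]
print(((proj(c,P(38,75,60))-[330,130]+.5)*4.5).round(0).tolist())
print('z sens',((proj(c,P(28,65,80))-[330,130]+.5)*4.5).round(0).tolist(),((proj(c,P(28,65,85))-[330,130]+.5)*4.5).round(0).tolist())
im=cv2.imread('pics/sd8.png'); cv2.imwrite('pics/z8b.png',cv2.resize(im[180:230,345:410],None,fx=12,fy=12,interpolation=cv2.INTER_CUBIC))
f=lambda pts:((np.array(pts)-[345,180]+.5)*12).round(0).tolist()
print('z8b glass',f(proj(c,P(38,75,60))),'rack',f(proj(c,P(28,65,80))))
# wrist: glass inner corners & rack plate
s=np.load('s8.npy',allow_pickle=True).item(); cw=cam('wrist',s); print('wrist glass pred',proj(cw,P(38,75,60)).round(1).tolist())
im=cv2.imread('pics/w8.png'); print(im[135,245:395].max(1).tolist()); print(im[105:150,320].max(1).tolist())
```

```text
[[310.0, 317.0], [205.0, 408.0], [226.0, 284.0], [119.0, 371.0]]
z sens [[294.0, 297.0], [203.0, 375.0], [232.0, 272.0], [139.0, 348.0]] [[295.0, 291.0], [204.0, 369.0], [233.0, 267.0], [140.0, 342.0]]
z8b glass [[646.0, 246.0], [367.0, 489.0], [423.0, 156.0], [138.0, 390.0]] rack [[605.0, 192.0], [362.0, 400.0], [439.0, 125.0], [191.0, 328.0]]
wrist glass pred [[271.8, 321.5], [264.7, 125.0], [367.6, 321.5], [374.9, 125.1]]
[201, 201, 200, 198, 201, 218, 242, 247, 247, 247, 247, 247, 247, 247, 247, 247, 247, 247, 247, 242, 174, 86, 60, 56, 56, 55, 57, 56, 55, 57, 54, 58, 56, 55, 53, 55, 56, 56, 56, 54, 55, 56, 55, 54, 53, 55, 57, 59, 54, 56, 56, 53, 53, 55, 55, 56, 56, 54, 53, 55, 55, 56, 55, 53, 56, 57, 55, 57, 56, 55, 56, 57, 55, 55, 55, 55, 53, 56, 53, 56, 54, 53, 53, 55, 54, 54, 54, 53, 53, 53, 54, 54, 54, 52, 54, 53, 52, 51, 52, 52, 50, 53, 56, 54, 53, 52, 54, 53, 54, 52, 50, 51, 53, 52, 53, 51, 52, 51, 51, 49, 47, 51, 52, 50, 51, 46, 53, 63, 123, 219, 246, 247, 247, 247, 247, 247, 247, 247, 247, 247, 247, 247, 243, 222, 201, 196, 197, 198, 198, 198]
[196, 193, 197, 195, 200, 223, 244, 247, 247, 247, 247, 247, 247, 247, 247, 247, 247, 247, 247, 247, 216, 110, 62, 56, 56, 54, 55, 54, 53, 54, 55, 53, 53, 54, 54, 54, 81, 118, 146, 155, 157, 157, 158, 158, 156]
```

View pics/z8b.png

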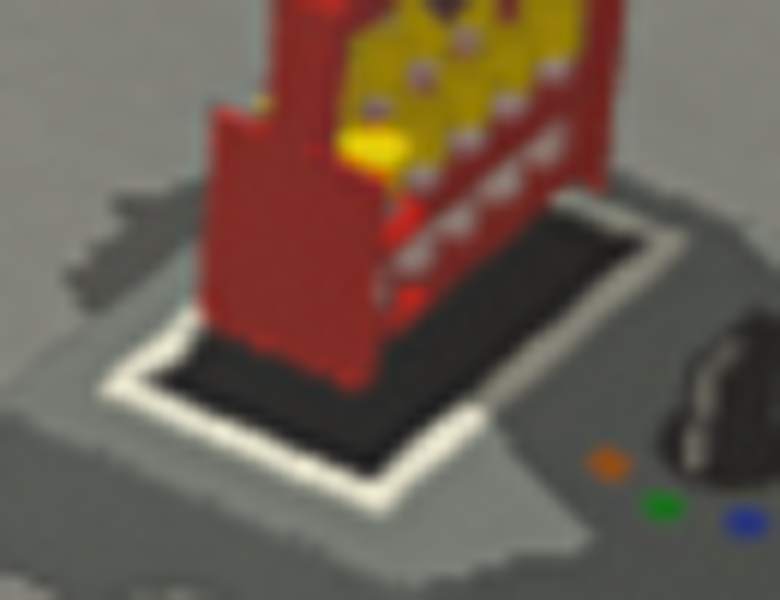

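Run:
```python
from h import *
_,im=snap('top','top8.png'); a=cv2.imread('pics/side0.png').astype(int); b=cv2.imread('pics/sd8.png').astype(int)
d=np.abs(a-b).max(2)>40
print('riser',[(y,x) for y,x in np.argwhere(d[195:285,270:345])[::40]+[195,270]], 'whiterack',d[280:345,225:258].sum())
s=manip.state(); print(s['ee_pos'],s['ft_force'],s['width'],s['dq'].round(2))
```

```text
riser [(np.int64(232), np.int64(271)), (np.int64(238), np.int64(270)), (np.int64(243), np.int64(270)), (np.int64(248), np.int64(275)), (np.int64(251), np.int64(273)), (np.int64(254), np.int64(271)), (np.int64(257), np.int64(270)), (np.int64(259), np.int64(283)), (np.int64(262), np.int64(282)), (np.int64(265), np.int64(280)), (np.int64(268), np.int64(278)), (np.int64(271), np.int64(273)), (np.int64(274), np.int64(271)), (np.int64(277), np.int64(272)), (np.int64(280), np.int64(277)), (np.int64(284), np.int64(277))] whiterack 0
[ 557.9429434  -274.58769491  192.77920224] [ 0.72178024 -0.98055786 -1.49036327] 11.922226664108381 [-0.01  0.12 -0.09 -0.03 -0.07  0.03]
```

View pics/top8.png

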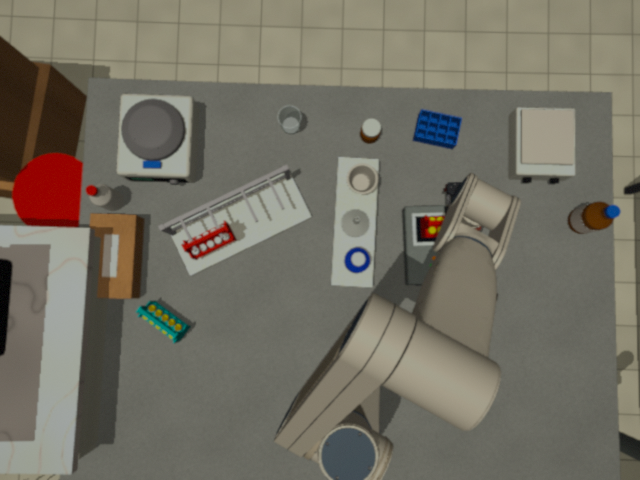

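The top view shows the white-cap rack (208,241), mortar, funnel, bottle and look-alikes all where they started. The arm is at rest, holding the rack over the glass.

```bash
python3 -c "
from station import manip
print(manip.finish_job(), manip.state()['clock'])"
```

```text
the job is handed in; nothing more can be done
the job is handed in; nothing more can be done
```

I handed the job in with the selector at green and the yellow-cap rack held level above the reader's glass. The clock read about 17 s at my last reading, against the 59 s limit.

**What I did**
- **Selector:** I turned it from black to green, 80.2° clockwise. After I let go, the pointer sat at 93.5° against 93.7° for the green mark, and it still faced green in the later pictures.
- **Rack:** I gripped the handle at 35 N, raised it 15 mm, drew it 80 mm clear of the hooks and lifted it. I then carried it over the riser with about 57 mm to spare, turned it to line up with the glass, and lowered it straight down.

**Last checks**
- **Position:** the tool centre is at (557.9, -274.6) mm. I measured the glass centre at about (558.0, -274.4) mm.
- **Alignment:** the rack is at 3.5° and the glass at 3.4° to 3.6°. The tool axis is vertical.
- **Height:** the underside works out at about 80 mm, which is 20 mm above the glass. Forces showed only the rack's weight, with no sign of contact.
- **Surroundings:** the side view showed no change at the white-cap rack. In the top view everything else was where it started.

**Disagreement:** the side camera draws the rack and glass corners about 1 pixel (2 to 3 mm) from where I predicted. The offset is nearly the same for both, so I put it down to calibration. It leaves the 20 mm height uncertain by 2 to 3 mm.

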